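# Feed a deep-well plate through the flap of the plate-return chute

### The job

On the chute's raised feed deck, push the tall lidded well plate sideways until it lies along the guide rail and in line with the mouth, then push it end-on through the hanging flap until it slides away down the ramp inside. Only push the plate, never lift it; let the plate itself push the flap open, and keep the robot off the flap, so that it swings shut behind the plate on its own. Leave everything else where it stands.

Things in the scene. Friction and masses are not known exactly. Their poses are not given: they have to be found in the camera images.
- chute: plate-return chute, fixed. Origin: on the bench (z = 0) under the middle of the mouth, in the flap's plane; x = feed direction into the mouth, y left, z up. In this frame (mm): flat aluminium feed deck x -250 to 10, y -70 to 215, top z = 100; left of the mouth (y 52 to 215) a closed housing front at x = 0, up to z = 180; clear roof x 50 to 220, top z = 183. Deck and ramp are slippery
- rail (a point): top of the guide rail's inner face, at x = -125, y = -52, z = 125 mm in the chute's frame. The rail stands along the deck's right side from x = -250, is 12 mm thick, 25 mm high above the deck, and runs straight into the mouth's right wall. Axes as the chute's
- mouth (a point): middle of the mouth's sill, on the deck in the flap's plane: x = 0, y = 0, z = 100 mm in the chute's frame. The mouth is 104 mm wide (y -52 to 52) and 70 mm high; the hinge beam over it spans z 170 to 181 mm. Axes as the chute's
- lip (a point): where the deck breaks into the ramp: x = 10, y = 0, z = 100 mm in the chute's frame. The coated ramp falls 24 degrees from here to an end stop at x = 210 mm; a plate whose middle has passed the lip tips onto the ramp and slides down by itself. Axes as the chute's
- deep_plate: the plate to feed: white lidded deep-well plate, 128 long (its x axis) x 86 wide (y) x 36 mm tall, about 0.2 to 0.4 kg, flat on the feed deck left of the line of the mouth, up to 15 degrees askew to the chute's x axis. Origin: centre of its underside. Lying along the rail its origin is at y = -9 mm in the chute's frame
- leaf (a point): middle of the flap's lower edge. The flap is a grey panel 100 wide and 3 mm thick that hangs from a hinge axis at x = 0, z = 170 mm in the chute's frame; shut, this point is at x = 0, z = 104 mm. Its z axis points up along the panel to the hinge
- flap (a joint): angle of the flap, rad: 0 hanging shut across the mouth, grows as its lower edge swings inwards (stop at 1.4). It swings inwards only and falls shut by its own small weights in under a second; holding it open takes less than 1 N. It lies at about 1 rad on top of a passing plate
- vial: small amber glass vial with a cap, 28 mm across, 50 mm tall, standing on the feed deck near its far left corner; bystander. Origin: centre of its underside
- flat_plate: shallow white well plate, 128 x 86 x 16 mm, lying on the bench to the left; bystander, not the one to feed. Origin: centre of its underside
- reagent: amber reagent bottle, 60 mm across, 140 mm tall, on the bench to the left; bystander. Origin: centre of its underside
- beaker: glass beaker, 70 mm across, 90 mm tall, on the bench to the right; bystander. Origin: centre of its underside
- tip_box: pipette tip box with a rounded lid, 122 x 80 x 67 mm, on the bench to the right; bystander. Origin: centre of its underside
- timer: flat white bench timer, 50 x 70 x 18 mm, lying on top of the chute's housing; bystander. Origin: centre of its underside
- tube_rack: white tube rack with capped tubes, 60 x 140 x 94 mm, on the bench to the right; bystander. Origin: centre of its underside
Things that resemble listed ones, but are neither listed nor needed, are in the scene too. What is shaped like the deep_plate but black is not meant.

How it is judged:
By the outcome, as a careful person would: the job done as asked, in the order asked, and still so for the second after the job is handed in, with the robot touching nothing.
It also fails if it takes over 51 s, if anything falls off the work surface, if the arm or the gripper's body presses on something with over 40 N, if the wrist force passes 120 N, or if a joint passes its speed limit or range.

### The arm

A 6-joint arm with a two-finger parallel gripper is mounted at the origin on the work surface. World frame = base frame: x ahead of the robot, y to its left, z up, the work surface at z = 0. Lengths are in mm, angles in rad, forces in N, time in s.
With the tool pointing down it reaches from about 350 to 975 mm from the base axis. Payload 4.9 kg.
Tool frame: the origin (TCP) lies on the mounting face of the last link; the fingertips stand 173 mm ahead of it and the grasp point (between the pads) lies 155 mm ahead of it (robot.finger_overhang is the distance from the TCP to the fingertips, in mm); z points along the fingers, y is the line along which they close (so a half turn about z gives the same grasp; the last joint's range is limited). The gripper opens to 85 mm and grips with 20 to 120 N. Pads are 22 mm wide; open, the fingers measure 114 mm over their backs; the gripper's body (76 mm by 85 mm) begins 54 mm behind the grasp point. The pads swing forward as they close: fully open they stand 13 mm farther back than shut.
Start: joints at [1.221, 0.053, 1.613, -0, 1.476, -0.119], TCP at [142.964, 608.411, 404.704] pointing down, gripper open.
Joint ranges: [-3.01, 3.01], [-1.01, 2.22], [0.06, 2.58], [-1.02, 4.17], [0.09, 2.62], [-3.14, 3.14]. Speed limits (rad/s): [2.57, 2.57, 3.14, 3.14, 3.14, 3.14].

### API

Orientations are given as a unit quaternion [x, y, z, w].
In Python, from workcell import robot, cams gives the robot as it stands.
- The arm moves only by the shell command python3 -m jog 'ROWS' [FORCE]. ROWS is JSON, a list that holds one entry, the list of rows, each a list of 5 numbers: the shift along the tool's x, y, z in cm, then the turn about the tool's z in degrees, then the closure, from -1 (fully open) to 1 (shut). In form: [[[x, y, z, roll, jaw], ...]]. A call has 1 to 12 rows; each row is the pose to reach, as a shift and turn from the pose commanded when the call began, along the tool's axes at that moment; what a row does not reach only later rows make up. A row lasts 1/8 s, in which the tool goes at most 62.5 mm and 10.7 degrees, less where a joint would pass 70% of its speed; a pose out of reach is approached as far as the arm can. A call with a gripper value outside its range is refused whole. The fingers move at their own pace and stop on an object; FORCE is the grip in N (left out, the last holds). Time passes only in rows, so rows that repeat a pose let the fingers close. It gives the time, the measured TCP pose, the force, the opening and the grip force at its end, in the units of the state.
- robot.observe(): the state, without advancing time (a new reading comes with each control period).
- cams.read_camera(name): name is "scene" or "top"; returns (picture, depth): 420x560x3 uint8, red, green, blue; 420x560 float32, mm along the optical axis (not along the pixel's ray), 0 where there is no reading.
- cams.camera_model(name): a dict with "fx", "fy", "cx", "cy" (pixels), "D" ([k1, k2, p1, p2, k3] as OpenCV has them; the pictures are not rectified), "world_to_cam" (4x4, takes a point from world to camera coordinates). Camera axes: x right, y up, looking along -z (the intrinsics and any distortion apply to the point x, -y, -z); pixel columns grow to the right and rows downward; lengths in mm; the calibration is good to about 2 mm. A picture is of the moment at which its call begins. camera_model takes no time and is no camera call.
- robot.sign_off(): hands the job in; it is judged then, once.
The state is a dict: "time_s": time; "joint_positions": joint angles; "qvel": joint speeds; "tau": joint torques, N m; "tool_pos": TCP position; "eef_rot": TCP orientation; "contact_force": force on the tool from outside, world axes, zero at the start; "ft_torque": the same for the moment, N m; "opening": finger opening in mm; "grasp_force": force on a finger pad.
Only numpy, scipy, OpenCV 4.12 (cv2) and the standard library are available. Lean on these libraries where they do the work, as an engineer would, in place of code of your own. Each camera call takes 0.05 s, during which the arm holds its last target. There are 200 camera calls.

## Working session

There is one attempt and no reset: what is moved stays moved. The work goes in short steps, Python scripts to look and compute and a shell command to move; the robot and the scene stay as the last step left them, time stands still between calls to the robot, and variables do not carry over. Pictures are saved under pics/ and viewed, at most 10 in all, crops included, and the job is handed in when it is done.

```bash
mkdir -p pics; ls; cat > h.py <<'E'
import numpy as np, cv2
from workcell import robot, cams
def ray(n,uv):
    m=cams.camera_model(n);K=np.array([[m['fx'],0,m['cx']],[0,m['fy'],m['cy']],[0,0,1]])
    p=cv2.undistortPoints(np.array(uv,float).reshape(-1,1,2),K,np.array(m['D'],float)).reshape(-1,2)
    T=np.linalg.inv(np.array(m['world_to_cam']))
    d=np.c_[p[:,0],-p[:,1],-np.ones(len(p))]
    return T[:3,3],d@T[:3,:3].T
def onz(n,uv,z):
    o,d=ray(n,uv); return o+d*((z-o[2])/d[:,2])[:,None]
def dep(n,uv,D):
    o,d=ray(n,uv); uv=np.array(uv,int).reshape(-1,2); return o+d*D[uv[:,1],uv[:,0]][:,None]
def shot(n,name):
    im,D=cams.read_camera(n); cv2.imwrite(f'pics/{name}.png',im[:,:,::-1]); np.save(f'pics/{name}.npy',D); return im,D
E
python3 - <<'E'
from h import *
for n in('scene','top'): shot(n,n+'0')
s=robot.observe();print(s['tool_pos'],s['eef_rot'],s['opening'],s['time_s'])
E
```

```text
pics
[142.87961716 608.1956568  403.58468867] [ 1.15141882e-01  9.93348619e-01 -9.11143585e-04 -1.94351742e-04] 85.09525143613494 0.1
```

View pics/scene0.png

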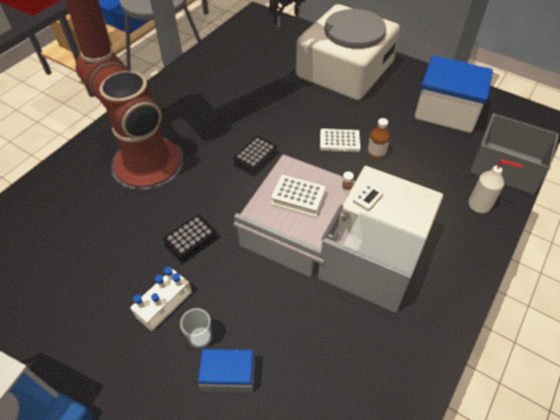

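View pics/top0.png

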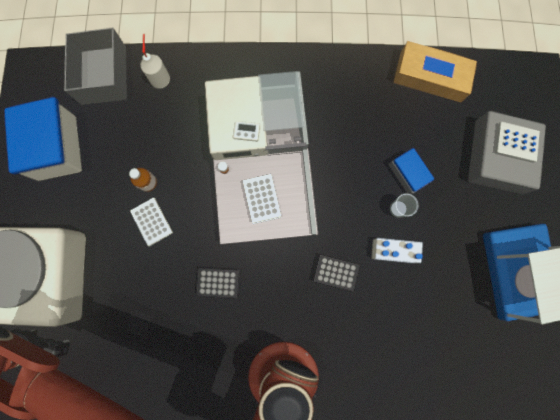

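The top view shows the deck at px (213–315, 150–242) with its rail on the right. The white deep plate is at (262,199), the vial at (223,167), and the mouth near (285,148). The feed direction is up in the image, away from the robot.

```bash
python3 - <<'E'
from h import *
D=np.load('pics/top0.npy');im=cv2.imread('pics/top0.png')
v,u=np.mgrid[60:260,195:330]; uv=np.c_[u.ravel(),v.ravel()]
P=dep('top',uv,D); ok=D[uv[:,1],uv[:,0]]>0
m0=cams.camera_model('top'); print(np.linalg.inv(m0['world_to_cam'])[:3,3],m0['fx'])
h,e=np.histogram(P[ok][:,2],bins=np.arange(-10,210,5)); print([(int(a),int(b)) for a,b in zip(e,h) if b>30])
def rect(lo,hi,name,sub=None):
    M=np.zeros(im.shape[:2],np.uint8); k=ok&(P[:,2]>lo)&(P[:,2]<hi); M[uv[k,1],uv[k,0]]=255
    n,L,S,C=cv2.connectedComponentsWithStats(M)
    for i in range(1,n):
        if S[i,4]<60: continue
        q=P[[j for j in np.flatnonzero(k) if L[uv[j,1],uv[j,0]]==i]]
        r=cv2.minAreaRect(q[:,:2].astype(np.float32)); print(name,S[i],np.round(np.median(q[:,2]),1),np.round(r[0],1),np.round(r[1],1),round(r[2],2))
rect(92,110,'deck');rect(118,130,'rail');rect(131,142,'plate');rect(172,186,'housing');rect(190,205,'timer');rect(142,158,'vial')
E
```

```text
[ 334.78624995   27.74484469 1328.24137654] 421.4849643967046
[(-10, 561), (-5, 5659), (0, 4577), (5, 268), (65, 81), (70, 103), (75, 99), (80, 70), (85, 68), (90, 184), (95, 3183), (100, 2799), (105, 169), (110, 57), (115, 93), (120, 246), (125, 200), (130, 691), (135, 680), (140, 86), (145, 79), (150, 68), (155, 54), (160, 39), (165, 51), (170, 194), (175, 2549), (180, 3100), (185, 367), (190, 65), (195, 315), (200, 63)]
deck [307 148  11  87 101] 99.7 [559.7 -79.9] [259.3   9.8] 4.41
deck [ 213  150   99   94 6202] 99.8 [542.7  69.2] [256.6 268.6] 6.05
rail [303 149  13  85 360] 124.4 [555.6 -69.8] [250.8  12.7] 6.05
plate [ 243  174   38   49 1238] 135.2 [531.5  68.3] [127.8  85.9] 13.62
housing [ 205   72  103   82 5969] 180.4 [771.6  86.8] [226.  279.8] 5.49
timer [233 121  27  20 442] 197.5 [712.2 111.3] [70.2 51.8] 84.19
vial [218 162   9   9  67] 149.6 [620.6 181.6] [24.3 23.4] 2.73
```

```bash
cat >> h.py <<'E'
from scipy.spatial.transform import Rotation as R
O=np.array([673.8,1.1,0]);Y=6.0;C=R.from_euler('z',Y,degrees=True)
def where():
    s=robot.observe();r=R.from_quat(s['eef_rot']);p=C.inv().apply(np.array(s['tool_pos'])-O)
    yy=C.inv().apply(r.apply([0,1,0])); return s,r,p,np.degrees(np.arctan2(yy[1],yy[0]))
def plan(cx,cy,tcpz,ang):
    s,r,p,a=where(); d=r.inv().apply(C.apply(np.array([cx,cy,tcpz])-p))
    print('t',s['time_s'],'chute',p.round(1),'tool-y ang',a.round(2),'F',C.inv().apply(s['contact_force']).round(1),'cm',(d/10).round(2),'roll',round((a-ang+180)%360-180,2))
E
python3 - <<'E'
from h import *
print(robot.finger_overhang); plan(-138,155,400,0)
E
```

```text
173.4
t 0.1 chute [-464.6  659.3  403.6] tool-y ang 70.78 F [ 0.4 -0.1 -0. ] cm [-47.44 -36.86   0.42] roll 70.78
```

```bash
python3 -m jog '[[[-2,-1.5,0,3,-1],[-6,-4.6,0,10,-1],[-11,-8.5,0,18,-1],[-16,-12.4,0,26,-1],[-21,-16.3,0,34,-1],[-26,-20.2,0,42,-1],[-31,-24.1,0,50,-1],[-36,-28,0,58,-1],[-41,-31.9,0,65,-1],[-45,-35,0,70,-1],[-47,-36.5,0,70.8,-1],[-47.4,-36.9,0,70.8,-1]]]'; python3 - <<'E'
from h import *
plan(-138,155,282,0)
E
```

```text
time_s: 1.6
tool_pos: [520.3, 138.7, 404.3]
eef_rot: [0.671, 0.742, -0.0, -0.0]
contact_force: [-0.1, 1.3, -1.1]
opening: 85.5
grasp_force: 0.0
t 1.6 chute [-138.3  152.8  404.3] tool-y ang -0.26 F [ 0.   1.3 -1.1] cm [ 0.22  0.04 12.23] roll -0.26
```

```bash
python3 -m jog '[[[0.3,0,1,0,-1],[0.5,0,3,0,-1],[0.5,0,5.5,0,-1],[0.5,0,8,0,-1],[0.5,0,10,0,-1],[0.5,0,11.5,0,-1],[0.5,0,12.2,0,-1],[0.5,0,12.2,0,-1]]]'; python3 - <<'E'
from h import *
plan(-138,140,282,0)
im,D=cams.read_camera('scene'); cv2.imwrite('pics/s1.png',cv2.resize(im[130:320,200:460,::-1],None,fx=3,fy=3))
E
```

```text
time_s: 2.6
tool_pos: [519.5, 145.8, 282.5]
eef_rot: [0.669, 0.743, -0.0, -0.0]
contact_force: [0.4, -0.5, 0.1]
opening: 85.3
grasp_force: 0.0
t 2.6 chute [-138.4  160.   282.5] tool-y ang -0.02 F [ 0.4 -0.6  0.1] cm [-2.    0.04  0.05] roll -0.02
```

View pics/s1.png

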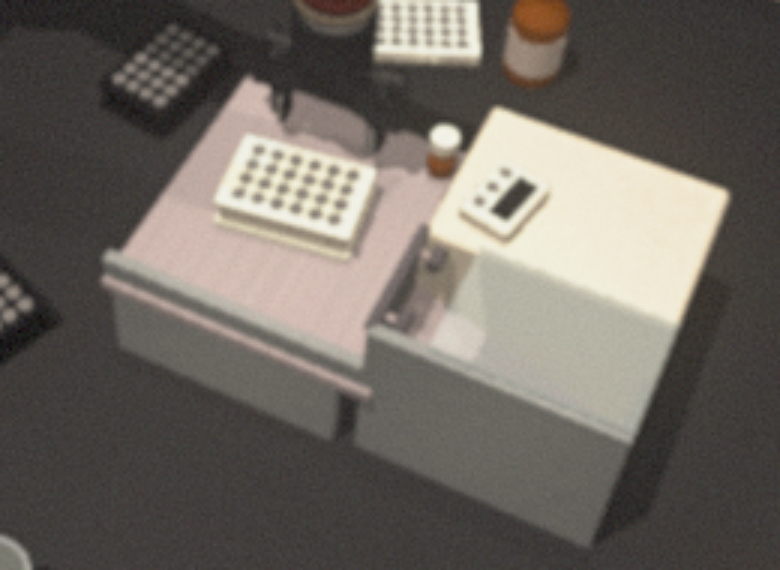

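```bash
python3 -m jog '[[[-0.5,0,0.4,0,-1],[-1,0,0.4,0,-1],[-1.5,0,0.4,0,-1],[-2,0,0.4,0,-1],[-2.7,0,0.4,0,-1],[-3.5,0,0.4,0,-1],[-4.3,0,0.4,0,-1],[-5.1,0,0.4,0,-1],[-5.9,0,0.4,0,-1],[-6.7,0,0.4,0,-1],[-7.5,0,0.4,0,-1],[-8,0,0.4,0,-1]]]'; cat >> h.py <<'E'
def plate(name):
    im,D=shot('top',name); v,u=np.mgrid[60:260,195:330]; uv=np.c_[u.ravel(),v.ravel()]
    uv=uv[D[uv[:,1],uv[:,0]]>0]; P=C.inv().apply(dep('top',uv,D)-O)
    w=im[uv[:,1],uv[:,0]].min(1)>110
    k=(P[:,2]>128)&(P[:,2]<143)&(P[:,0]<60)&(P[:,0]>-250)
    q=P[k]; r=cv2.minAreaRect(q[:,:2].astype(np.float32)); print('plate',k.sum(),np.round(r[0],1),np.round(r[1],1),round(r[2],2),'x',np.percentile(q[:,0],[2,98]).round(),'y',np.percentile(q[:,1],[2,98]).round())
E
python3 - <<'E'
from h import *
plan(-138,45,278,0); plate('t1')
E
```

```text
time_s: 4.15
tool_pos: [527.8, 65.6, 278.7]
eef_rot: [0.669, 0.743, -0.0, -0.0]
contact_force: [0.1, 0.0, 1.0]
opening: 85.5
grasp_force: 0.5
t 4.15 chute [-138.4   79.5  278.7] tool-y ang -0.04 F [ 0.2 -0.   1. ] cm [-3.45  0.04  0.07] roll -0.04
plate 771 [-111.1   53.8] [278.6 270.3] 10.74 x [-203.   -0.] y [-56. 185.]
```

```bash
python3 - <<'E'
import cv2
im=cv2.imread('pics/t1.png'); cv2.imwrite('pics/t1c.png',cv2.resize(im[60:260,190:340],None,fx=3,fy=3))
E
```

```text
(no output)
```

View pics/t1c.png

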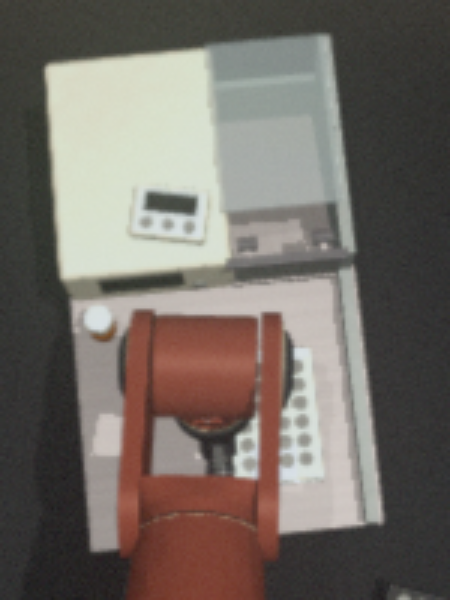

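The plate has turned roughly parallel to the rail (its right edge runs from px (300,350) to (323,480) in the crop) and the gap is about 30 mm. The vial at (98,325) hasn't moved.

```bash
python3 -m jog '[[[-0.4,0,0,0,-1],[-0.9,0,0,0,-1],[-1.4,0,0,0,-1],[-1.9,0,0,0,-1],[-2.3,0,0,0,-1],[-2.6,0,0,0,-1],[-2.9,0,0,0,-1],[-3.1,0,0,0,-1],[-3.3,0,0,0,-1],[-3.4,0,0,0,-1]]]'; python3 - <<'E'
from h import *
plan(-138,45,278,0)
im,D=shot('top','t2')
for r in (175,190,205,212):
    print(r,[int(x) for x in im[r,270:320].min(1)])
E
```

```text
time_s: 5.45
tool_pos: [531.3, 32.3, 278.7]
eef_rot: [0.669, 0.743, -0.0, -0.0]
contact_force: [-1.2, 1.0, -0.5]
opening: 85.1
grasp_force: 0.3
t 5.45 chute [-138.4   45.9  278.7] tool-y ang -0.03 F [-1.1  1.1 -0.5] cm [-0.09  0.04  0.07] roll -0.03
175 [69, 73, 69, 72, 68, 68, 69, 68, 68, 68, 66, 64, 70, 68, 67, 67, 67, 62, 65, 64, 68, 85, 64, 61, 62, 61, 65, 59, 69, 95, 74, 59, 103, 203, 208, 151, 169, 175, 175, 177, 177, 104, 55, 54, 52, 49, 52, 55, 54, 48]
190 [58, 58, 58, 60, 54, 61, 61, 62, 60, 56, 60, 64, 60, 56, 55, 58, 61, 55, 52, 61, 77, 68, 61, 61, 60, 62, 60, 66, 87, 66, 59, 112, 189, 211, 216, 215, 208, 158, 163, 168, 170, 172, 151, 84, 54, 52, 52, 52, 53, 57]
205 [46, 40, 41, 38, 44, 39, 41, 38, 43, 46, 86, 169, 164, 157, 156, 171, 204, 212, 173, 100, 62, 61, 63, 60, 62, 64, 68, 107, 148, 203, 173, 145, 140, 139, 145, 185, 212, 211, 167, 163, 175, 178, 177, 177, 135, 74, 50, 50, 50, 45]
212 [127, 75, 67, 91, 95, 98, 121, 108, 75, 120, 201, 212, 184, 159, 153, 152, 168, 203, 187, 113, 64, 61, 60, 58, 62, 60, 82, 138, 152, 168, 207, 193, 157, 143, 139, 160, 206, 215, 210, 154, 170, 178, 178, 182, 183, 120, 64, 50, 48, 52]
```

```bash
python3 - <<'E'
from h import *
print(C.inv().apply(onz('top',[[304.6,175],[306.6,190],[307.7,205],[308.6,212]],136)-O).round(1))
print(C.inv().apply(onz('top',[[311,175],[312.6,190],[314.2,205],[315.0,212]],125)-O).round(1))
E
```

```text
[[ -80.9  -49.2  136. ]
 [-125.3  -50.1  136. ]
 [-168.9  -48.5  136. ]
 [-189.2  -48.9  136. ]]
[[ -80.4  -68.8  125. ]
 [-125.   -68.5  125. ]
 [-169.2  -68.3  125. ]
 [-189.7  -68.3  125. ]]
```

```bash
python3 -m jog '[[[-0.1,0,0,0,-1],[-0.2,0,0,0,-1],[-0.3,0,0,0,-1],[-0.4,0,0,0,-1]]]'; python3 -m jog '[[[-0.1,0,0,0,-1],[-0.2,0,0,0,-1],[-0.3,0,0,0,-1]]]'
```

```text
time_s: 6.0
tool_pos: [531.6, 29.3, 278.8]
eef_rot: [0.669, 0.743, 0.001, -0.001]
contact_force: [-0.5, 9.2, 1.3]
opening: 85.6
grasp_force: 4.7
time_s: 6.38
tool_pos: [531.7, 28.3, 278.8]
eef_rot: [0.669, 0.743, 0.004, -0.004]
contact_force: [-2.6, 19.3, 3.2]
opening: 85.2
grasp_force: 10.1
```

Force rises to 19 N, so the plate is seated on the rail. Next I back off, rise, and turn 90°.

```bash
python3 -m jog '[[[0.5,0,0,0,-1],[1.5,0,0,0,-1],[2.5,0,0,0,-1],[3,0,-1.5,0,-1],[3,0,-4,0,-1],[3,-3,-7.5,0,-1],[3,-7,-9,-8,-1],[3,-12,-9,-18,-0.3],[3,-17,-9,-28,-0.3],[3,-21,-9,-38,-0.3]]]'; python3 - <<'E'
from h import *
plan(-290,-9,368,90); plate('t3')
im=cv2.imread('pics/t3.png'); cv2.imwrite('pics/t3c.png',cv2.resize(im[60:280,190:340],None,fx=2.7,fy=2.7))
E
```

```text
time_s: 7.62
tool_pos: [318.5, 33.4, 369.7]
eef_rot: [0.388, 0.922, 0.0, 0.001]
contact_force: [0.9, -0.6, 0.2]
opening: 55.6
grasp_force: 0.0
t 7.625 chute [-350.    69.3  369.7] tool-y ang 38.31 F [ 0.8 -0.7  0.2] cm [-9.86 -0.15  0.19] roll -51.69
plate 1465 [-117.4   51.6] [294.1 270.6] 11.11 x [-203.   -1.] y [-52. 157.]
```

View pics/t3c.png

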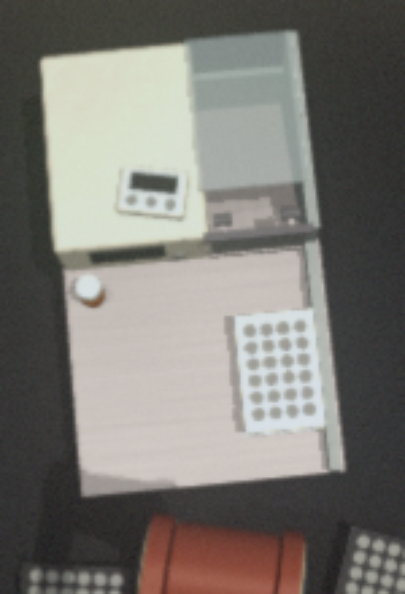

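The plate lies along the rail (crop (235–328, 312–432)), in line with the mouth. The vial and timer are unmoved. Next I position behind its rear face.

```bash
python3 - <<'E'
from h import *
D=np.load('pics/t3.npy'); v,u=np.mgrid[100:260,240:330]; uv=np.c_[u.ravel(),v.ravel()]
P=C.inv().apply(dep('top',uv,D)-O); k=(P[:,2]>130)&(P[:,2]<143)&(P[:,0]<-40)&(P[:,0]>-240)&(P[:,1]<60)
r=cv2.minAreaRect(P[k][:,:2].astype(np.float32)); print(k.sum(),r)
plan(-240,-9,368,90)
E
```

```text
1286 ((-152.10385131835938, -14.45761489868164), (152.14505004882812, 96.77299499511719), 0.29405727982521057)
t 7.675 chute [-352.6   69.6  369.7] tool-y ang 38.55 F [ 1.5  0.3 -1.3] cm [-13.16   3.91   0.2 ] roll -51.45
```

```bash
python3 -m jog '[[[-1.5,0.4,0,-5,-0.2],[-4,1.2,0,-15,-0.2],[-7,2.1,0,-25,-0.2],[-10,3,0,-35,-0.2],[-12,3.6,0,-45,-0.2],[-13,3.9,0,-51.5,-0.2],[-13.1,3.9,0,-51.5,-0.2],[-13.1,3.9,0,-51.5,-0.2]]]'; python3 - <<'E'
from h import *
plan(-240,-8,280,90)
E
```

```text
time_s: 8.68
tool_pos: [438.9, -33.7, 369.2]
eef_rot: [-0.047, 0.999, -0.0, 0.0]
contact_force: [-0.2, -0.6, 0.4]
opening: 51.0
grasp_force: 0.0
t 8.675 chute [-237.2  -10.   369.2] tool-y ang 89.38 F [-0.3 -0.5  0.4] cm [0.28 0.2  8.92] roll -0.62
```

```bash
python3 -m jog '[[[0.2,0.2,0,-0.6,0.3],[0.3,0.2,1.5,-0.6,0.3],[0.3,0.2,4,-0.6,0.3],[0.3,0.2,6.5,-0.6,0.3],[0.3,0.2,8,-0.6,0.3],[0.3,0.2,8.9,-0.6,0.3],[0.3,0.2,8.9,-0.6,0.3]]]'; python3 - <<'E'
from h import *
plan(-60,-8,280,90)
im,D=cams.read_camera('scene'); cv2.imwrite('pics/s2.png',cv2.resize(im[130:320,200:460,::-1],None,fx=3,fy=3))
E
```

```text
time_s: 9.55
tool_pos: [435.8, -32.1, 279.2]
eef_rot: [-0.053, 0.999, 0.0, -0.0]
contact_force: [-0.1, 0.1, 0.6]
opening: 29.7
grasp_force: 0.0
t 9.55 chute [-240.2   -8.1  279.2] tool-y ang 90.07 F [-0.1  0.1  0.6] cm [-1.802e+01 -1.000e-02 -9.000e-02] roll 0.07
```

View pics/s2.png

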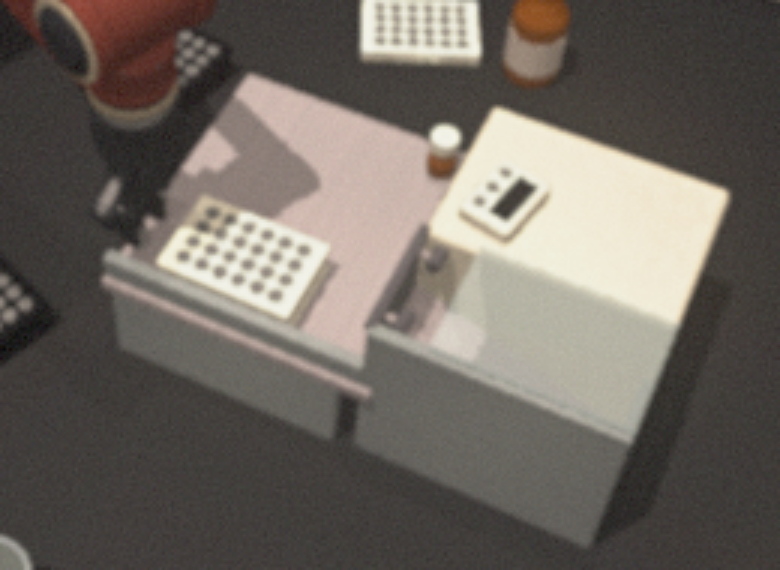

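The fingers are behind the plate's rear face at crop (140,215), clear of the rail. The plate is straight and in line with the mouth. Pushing end-on.

```bash
python3 -m jog '[[[-0.5,0,0,0,0.3],[-1.2,0,0,0,0.3],[-2,0,0,0,0.3],[-2.8,0,0,0,0.3],[-3.6,0,0,0,0.3],[-4.6,0,0,0,0.3],[-5.6,0,0,0,0.3],[-6.6,0,0,0,0.3],[-7.6,0,0,0,0.3],[-8.6,0,0,0,0.3],[-9.4,0,0,0,0.3],[-10,0,0,0,0.3]]]'; python3 - <<'E'
from h import *
plan(-60,-8,280,90)
im,D=cams.read_camera('scene'); cv2.imwrite('pics/s3.png',cv2.resize(im[130:320,200:460,::-1],None,fx=3,fy=3))
E
```

```text
time_s: 11.1
tool_pos: [535.9, -21.5, 279.7]
eef_rot: [-0.053, 0.999, 0.0, -0.0]
contact_force: [-1.5, 0.2, 1.4]
opening: 30.0
grasp_force: 0.7
t 11.1 chute [-139.5   -8.   279.7] tool-y ang 90.08 F [-1.5  0.4  1.4] cm [-7.95 -0.01 -0.03] roll 0.08
```

View pics/s3.png

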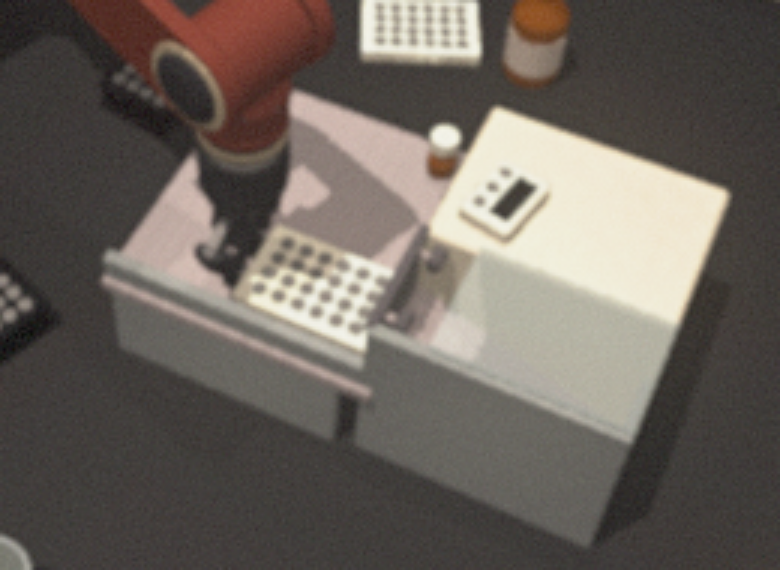

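The plate is straight and its nose is at the mouth (px (380,300)). Continuing.

```bash
python3 -m jog '[[[-0.5,0,0,0,0.3],[-1.2,0,0,0,0.3],[-2,0,0,0,0.3],[-2.8,0,0,0,0.3],[-3.6,0,0,0,0.3],[-4.4,0,0,0,0.3],[-5.2,0,0,0,0.3],[-6,0,0,0,0.3],[-6.7,0,0,0,0.3],[-7.4,0,0,0,0.3],[-8,0,0,0,0.3],[-8.5,0,0,0,0.3]]]'; python3 - <<'E'
from h import *
plan(-50,-8,280,90)
im,D=cams.read_camera('scene'); cv2.imwrite('pics/s4.png',cv2.resize(im[130:320,200:460,::-1],None,fx=3,fy=3))
E
```

```text
time_s: 12.65
tool_pos: [620.3, -12.5, 279.8]
eef_rot: [-0.053, 0.999, -0.0, 0.0]
contact_force: [0.5, 0.2, 0.3]
opening: 29.9
grasp_force: 0.5
t 12.65 chute [-54.6  -7.9 279.8] tool-y ang 90.08 F [0.5 0.1 0.3] cm [-0.46 -0.01 -0.02] roll 0.08
```

View pics/s4.png

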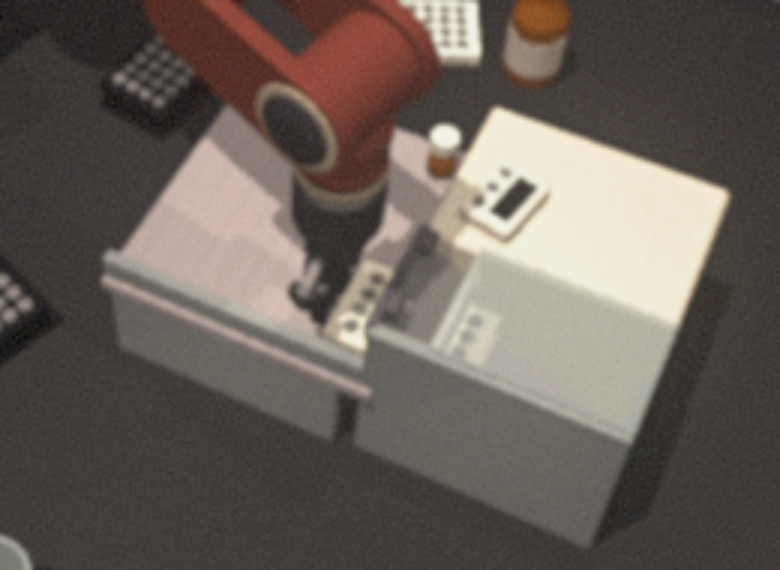

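The plate is through the flap with its rear at px (350,320), and its nose shows under the clear roof at (470,325). It needs a little more push.

```bash
python3 -m jog '[[[-0.4,0,0,0,0.3],[-0.8,0,0,0,0.3],[-1.2,0,0,0,0.3],[-1.5,0,0,0,0.3],[-1.7,0,0,0,0.3],[-1.7,0,0,0,0.3],[-1.7,0,0,0,0.3],[-1.7,0,0,0,0.3]]]'; python3 - <<'E'
from h import *
plan(-30,-8,280,90)
im,D=cams.read_camera('scene'); cv2.imwrite('pics/s5.png',cv2.resize(im[130:320,200:460,::-1],None,fx=3,fy=3))
E
```

```text
time_s: 13.7
tool_pos: [636.7, -10.7, 279.7]
eef_rot: [-0.053, 0.999, -0.0, -0.0]
contact_force: [-0.8, 0.6, 0.0]
opening: 30.0
grasp_force: 0.0
t 13.7 chute [-38.1  -7.9 279.7] tool-y ang 90.08 F [-0.7  0.6  0. ] cm [-0.81 -0.01 -0.03] roll 0.08
```

View pics/s5.png

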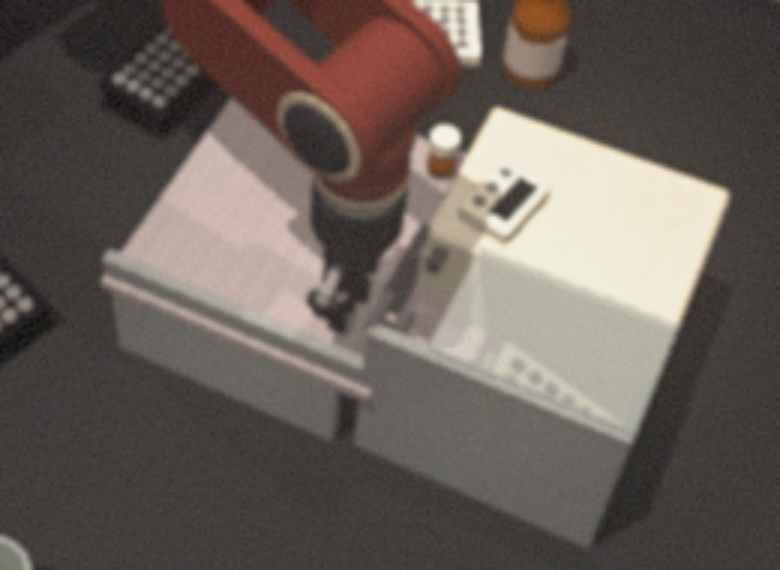

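The plate has slid down to the ramp's end, visible through the roof at (500–630, 345–430). The flap looks shut. I back the arm off, rise clear, and check the flap.

```bash
python3 -m jog '[[[1,0,0,0,0.3],[3,0,0,0,0.3],[6,0,0,0,0.3],[9,0,-1,0,0.3],[12,0,-4,0,0.3],[15,0,-8,0,0.3],[18,0,-11,0,0.3],[20,0,-12,0,0.3],[20,0,-12,0,0.3],[20,0,-12,0,0.3],[20,0,-12,0,0.3]]]'; python3 - <<'E'
from h import *
plan(-230,-8,400,90)
a,_=shot('scene','s6');b,_=shot('top','t6')
A=cv2.resize(a[130:320,200:460,::-1],(520,380));B=cv2.resize(b[60:250,195:330,::-1],(270,380));cv2.imwrite('pics/f.png',np.hstack([A,B]))
E
```

```text
time_s: 15.12
tool_pos: [438.2, -31.8, 398.6]
eef_rot: [-0.053, 0.999, 0.0, -0.001]
contact_force: [0.5, 0.7, -0.4]
opening: 29.6
grasp_force: 0.0
t 15.125 chute [-237.8   -8.1  398.6] tool-y ang 90.09 F [ 0.6  0.6 -0.4] cm [-0.78  0.01 -0.14] roll 0.09
```

View pics/f.png

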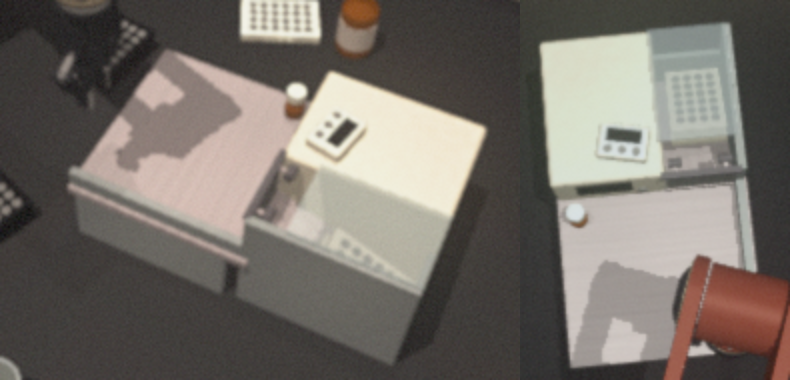

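The plate rests at the bottom of the ramp (right view (695,105)). The flap looks shut as it did at the start, and the vial and timer haven't moved.

```bash
python3 -c "
from workcell import robot
print(robot.sign_off())"
```

```text
the job is handed in; nothing more can be done
None
```

The deep plate was pushed flat along the rail, then end-on through the flap; it slid to the bottom of the ramp, the flap looks shut behind it, the vial and timer stand where they were, and the job was handed in at about 15 s.

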